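# Unload the edge grinder

## Robot

A 7-joint arm with a two-finger parallel gripper is mounted at the origin on the work surface. World frame = base frame: x ahead of the robot, y to its left, z up, the work surface at z = 0. Lengths are in m, angles in rad, forces in N, time in s.
With the tool pointing down it reaches from about 0.4 to 0.875 m from the base axis. Payload 19.3 kg.
Tool frame: the origin (TCP) lies at the very end of the fingers, on their centre line; the grasp point (between the pads) lies 19 mm behind it; z points along the fingers, y is the line along which they close (so a half turn about z gives the same grasp; the last joint's range is limited). The gripper opens to 85 mm and grips with 20 to 120 N. Pads are 22 mm wide; open, the fingers measure 114 mm over their backs; the gripper's body (76 mm by 85 mm) begins 54 mm behind the grasp point. The pads swing forward as they close: fully open they stand 13 mm farther back than shut.
Start: joints at [1.212, 0.521, -0.036, 1.599, 0.021, 1.021, -0.113], TCP at [0.178, -0.599, 0.231] pointing down, gripper open.
Joint ranges: [-2.91, 2.91], [-0.3, 2.13], [-1.5, 1.42], [0.17, 2.43], [-1.26, 4.41], [0.16, 1.93], [-2.52, 2.52]. Speed limits (rad/s): [1.89, 1.89, 2.39, 2.39, 3.01, 3.01, 3.01].

## Interface

Orientations are given as [roll, pitch, yaw] about the fixed x, y, z axes, in that order (R = Rz(yaw) Ry(pitch) Rx(roll)).
In Python, from workcell import bot gives the robot as it stands.
- The arm moves only by the tool servo_tool, never from a script. Its argument "plan" is a list of rows, each a list of 7 numbers: the finger opening in cm, from 0 to 8.54, then the shift along the tool's x, y, z in cm, then the turn, a rotation vector about the tool's x, y, z in degrees. In form: [[fingers, x, y, z, wx, wy, wz], ...]. A call has 1 to 10 rows; each row is the pose to reach, as a shift and turn from the pose commanded when the call began, along the tool's axes at that moment; what a row does not reach only later rows make up. A row lasts 1/10 s, in which the tool goes at most 50 mm and 8.59 degrees, less where a joint would pass 70% of its speed; a pose out of reach is approached as far as the arm can. A call with a gripper value outside its range is refused whole. The fingers move at their own pace and stop on an object; "force" is the grip in N (left out, the last holds). Time passes only in rows, so rows that repeat a pose let the fingers close. It gives the time, the measured TCP pose, the force, the opening and the grip force at its end, in the units of the state.
- bot.observe(): the state, without advancing time (a new reading comes with each control period).
- bot.grab_frame(name): name is "side" or "top" or "wrist"; returns a dict with "frame" (400x640x3 uint8, blue, green, red), "mtx" (3x3 intrinsics, pixels), "R" (3x3) and "t" (3): a world point X has camera coordinates R X + t; the wrist camera has in their place "T_tool_cam" (4x4, takes a point from camera to tool coordinates, whose origin is the TCP and whose axes are the flange's). Camera axes: x right, y down, z forward; pixel columns grow to the right and rows downward; lengths in m; the calibration is good to about 2 mm. A picture is of the moment at which its call begins: read the wrist's pose just before it. There is no depth.
- bot.job_done(): hands the job in; it is judged then, once.
The state is a dict: "clock": time; "qpos": joint angles; "qd": joint speeds; "joint_efforts": joint torques, N m; "position": TCP position; "tool_rot": TCP orientation; "force": force on the tool from outside, world axes, zero at the start; "moment": the same for the moment, N m; "grip_width": finger opening in m; "finger_force": force on a finger pad.
Only numpy, scipy, OpenCV 4.12 (cv2) and the standard library are available. Lean on these libraries where they do the work, as an engineer would, in place of code of your own. Each camera call takes 0.05 s, during which the arm holds its last target. There are 200 camera calls.

## Task

The crystal slabs on the bench edge grinder are finished: flick up its carriage lock, swing the folding crank handle of the handwheel out until it latches upright, and wind the carriage out from under the guard as far as it goes. Push the lock down again before you unload, then slide every slab up out of the jig and stand it in the foam-lined carton, bottom on the floor of the carton and one slab to a cell. Leave the machine with the lock down, the carriage out and the crank handle folded flat again, and do not disturb the other things on the bench.

Things in the scene. Friction and masses are not known exactly. Their poses are not given: they have to be found in the camera images.
- grinder: fixed bench edge grinder, grey cast bed 180 x 420 x 58 mm high. Origin on the table below the jig's unloading place; x points away from the robot, y along the bed to the guard (170 x 100 mm, centred at y 140 mm, 183 to 283 mm above the table; a column stands beyond it). Wheel axis at (-40, -190) mm; hinge of the lock at (-90, 0) mm, 46 mm high, along y
- carriage (a joint): travel of the carriage in m along the grinder's -y: 0 at the start (jig under the guard), 0.140 at the stop (jig clear of the guard, above the grinder's origin). Held by the lock while that is down; driven by the handwheel, 70 mm a turn, so two whole turns from end to end
- jig (a point): point on the floor of the jig at its middle, 88 mm above the table; moves with the carriage. The jig has four slots along the grinder's y, at -57, -19, 19 and 57 mm along the grinder's x, 13 mm wide and 40 mm deep, formed by two slotted combs (12 mm thick, 65 mm apart) that hold a slab near both its ends
- wheel (a joint): angle of the handwheel in rad about its vertical axis: 0 at the start, grows counter-clockwise seen from above, 12.57 (two turns) with the carriage at its stop; turns with about 3 N at the handle. While the handle is folded its heel pin stands between two posts of the bed and the wheel cannot turn; it folds flat again only at whole turns (within 0.06 rad), as at the carriage stop
- wheel_axis (a point): point on the vertical axis of the handwheel at the height of the handle's pivot, 125 mm above the table. The wheel is dished: rim 82 mm radius with its top 125 mm above the table, hub top 90 mm, three spokes that stay below 93 mm within 48 mm of the axis
- handle_pivot (a point): pivot of the folding crank handle on the wheel, 70 mm from the wheel axis, 125 mm above the table; the hinge line is level and tangential to the wheel. At the start it is on the robot's side of the wheel (along the grinder's -x from the axis)
- handle (a joint): angle of the folding handle in rad: 0 folded flat (level, pointing from the pivot across the wheel's axis), 1.571 swung out and latched (upright over the pivot). A spring detent is passed between about 1.05 and 1.4 rad, both ways, with some 3 N at the grip; beyond it the handle snaps upright and stays, below it it falls flat by its own weight
- handle_grip (a point): middle of the handle's grip, on its axis, 66 mm from the pivot. The grip is a black barrel, 22 mm diameter, 55 mm long (40 to 95 mm from the pivot), that spins freely on the handle's own axis. Folded it lies 125 mm above the table, with 20 mm free below its axis for fingertips; upright this point is 191 mm above the table
- lock (a joint): angle of the kick-down carriage lock in rad: 0 down (lever level, carriage locked), 0.6 fully up (released). Stays where it is put; takes about 3 N at its pad. It goes down only with the carriage at one of its two ends
- lock_pad (a point): middle of the top of the lock lever's black pad, 60 mm from the hinge, which sticks out from the front of the bed towards the robot. The pad is 34 mm along the lever, 24 mm wide, 12 mm thick, free on all sides; top 53 mm above the table with the lever down, about 86 mm with it up
- carton: loose open cardboard box 184 x 112 x 52 mm high, 0.45 kg, foam lining 49 mm high with four open cells in a row, middles at -66, -22, 22 and 66 mm along the carton's x; a cell is 20 mm wide (carton's x), 104 mm long (carton's y), 45 mm deep, its floor 4 mm above the underside. Origin at the centre of the underside; x along its length. May get knocked
- slab0: slab of clear rock crystal, 10 mm thick (its x), 90 mm long (its y), 85 mm tall (its z), 0.2 kg, origin at the centre of its underside. At the start it stands in a slot of the jig, 45 mm of it above the combs; two to four slabs are there, the others absent
- slab1: slab of clear rock crystal, 10 mm thick (its x), 90 mm long (its y), 85 mm tall (its z), 0.2 kg, origin at the centre of its underside. At the start it stands in a slot of the jig, 45 mm of it above the combs; two to four slabs are there, the others absent
- slab2: slab of clear rock crystal, 10 mm thick (its x), 90 mm long (its y), 85 mm tall (its z), 0.2 kg, origin at the centre of its underside. At the start it stands in a slot of the jig, 45 mm of it above the combs; two to four slabs are there, the others absent
- slab3: slab of clear rock crystal, 10 mm thick (its x), 90 mm long (its y), 85 mm tall (its z), 0.2 kg, origin at the centre of its underside. At the start it stands in a slot of the jig, 45 mm of it above the combs; two to four slabs are there, the others absent
- stone_big: bystander: large faceted clear stone, 72 mm across, 34 mm high; leave it alone. Origin at its underside
- stone_small: bystander: faceted clear stone, 56 mm across, 26 mm high; leave it alone. Origin at its underside
- polish: bystander: white plastic bottle, 56 mm diameter, 130 mm high; leave it alone. Origin at its underside
- brush: bystander: cleaning brush lying on the table; leave it alone. Origin at its underside
- dressing_stick: bystander: grey abrasive dressing stick, 120 x 28 x 28 mm; leave it alone. Origin at its underside
- loupe: bystander: folding loupe, about 85 mm long, 22 mm high; leave it alone. Origin at its underside

How it is judged:
On the way, in this order (a step that is already met when the one before it is completed fails the run):
1. the lock is flicked up and the crank handle is swung out and latched (value of joint lock above 0.4 rad and value of joint handle above 1.48 rad), for 0.2 s.
2. the carriage is wound out to its stop, the slabs still in the jig (value of joint carriage above 0.134 m and z of each of slab0, slab1, slab2, slab3 in the frame of jig below 0.03 m), for 0.2 s.
3. the lock is pushed down with the carriage out, before any slab is taken out (value of joint lock below 0.1 rad and value of joint carriage above 0.132 m and z of each of slab0, slab1, slab2, slab3 in the frame of jig below 0.03 m), for 0.2 s.
At the end, for the whole second after the job is handed in: carriage out (over 132 mm), lock down (under 0.1 rad), crank handle folded (under 0.15 rad); every slab stands in the carton within 23 degrees of upright, its underside on the carton's floor (within 10 mm), each in a cell of its own; carton flat on the table, all at rest (value of joint carriage above 0.132 m and value of joint lock below 0.1 rad and value of joint handle below 0.15 rad and angle between carton's own z axis and vertical below 0.1 rad and height (world z) of carton below 0.012 m and linear speed of each of carton, slab0, slab1, slab2, slab3 below 0.03 m/s and x of slab0 in the frame of carton between -0.082 and 0.082 m and y of slab0 in the frame of carton between -0.03 and 0.03 m and z of each of slab0, slab1, slab2, slab3 in the frame of carton below 0.014 m and angle between each of slab0, slab1, slab2, slab3's own z axis and vertical below 0.4 rad and horizontal distance between slab0 and slab1 above 0.024 m and horizontal distance between each of slab0, slab1 and slab2 above 0.024 m and horizontal distance between each of slab0, slab1, slab2 and slab3 above 0.024 m and x of slab1 in the frame of carton between -0.082 and 0.082 m and y of slab1 in the frame of carton between -0.03 and 0.03 m and x of slab2 in the frame of carton between -0.082 and 0.082 m and y of slab2 in the frame of carton between -0.03 and 0.03 m and x of slab3 in the frame of carton between -0.082 and 0.082 m and y of slab3 in the frame of carton between -0.03 and 0.03 m); the robot touches nothing.
It fails at once if one of the other things on the bench (stones, bottle, brush, stick, loupe) is pushed more than 40 mm (distance of any of stone_big, stone_small, polish, brush, dressing_stick, loupe from where it was at the start of the episode above 0.04 m).
Of slab0, slab1, slab2, slab3 only 2 to 4 are there at a start; the rules pass over those that are not, and their reading is None.
At some moment in a run one of carton may be knocked a few centimetres aside while the robot is not near it.
It also fails if it takes over 210 s, if anything falls off the work surface, if the arm or the gripper's body presses on something with over 40 N, if the wrist force passes 120 N, or if a joint passes its speed limit or range.

## Working session

There is one attempt and no reset: what is moved stays moved. The work goes in short steps, Python scripts to look and compute and a tool call to move; the robot and the scene stay as the last step left them, time stands still between calls to the robot, and variables do not carry over. Pictures are saved under pics/ and viewed, at most 14 in all, crops included, and the job is handed in when it is done.

Besides the shell and the picture viewer there is one more tool, called after ">>>" in YAML: its name, and indented under it one key for each argument. servo_tool: Moves the arm, as the interface text tells. Its arguments: {"type":"object","properties":{"plan":{"type":"array","items":{"type":"array","items":{"type":"number"}}},"force":{"type":"number"}},"required":["plan"]}

```bash
mkdir -p pics; ls
cat > h.py <<'E'
import numpy as np, cv2
from scipy.spatial.transform import Rotation as Rn
from workcell import bot
def pose():
    s=bot.observe(); return np.array(s['position']),np.array(s['tool_rot']),s
def Rt(r): 
    r=np.array(r); return r if r.shape==(3,3) else Rn.from_euler('xyz',r).as_matrix()
def cam(name):
    p,r,s=pose(); f=bot.grab_frame(name); K=np.array(f['mtx'])
    if name=='wrist':
        T=np.array(f['T_tool_cam']); R=Rt(r); Rc=R@T[:3,:3]; c=R@T[:3,3]+p
        return f['frame'],K,Rc.T,-Rc.T@c
    return f['frame'],K,np.array(f['R']),np.array(f['t']).ravel()
def ray(K,R,t,uv):
    c=-R.T@t; d=R.T@np.linalg.inv(K)@np.array([uv[0],uv[1],1.]); return c,d
def onz(K,R,t,uv,z):
    c,d=ray(K,R,t,uv); return c+d*(z-c[2])/d[2]
def proj(K,R,t,X):
    q=K@(R@np.array(X)+t); return q[:2]/q[2]
def rel(target,Rtar=None):
    "shift cm in tool axes, rotvec deg"
    p,r,s=pose(); R=Rt(r); d=R.T@(np.array(target)-p)*100
    w=np.zeros(3) if Rtar is None else np.degrees(Rn.from_matrix(R.T@Rtar).as_rotvec())
    return np.round(d,2),np.round(w,1)
E
python3 - <<'E'
from h import *
import pickle
p,r,s=pose(); print(s)
d={}
for n in('side','top','wrist'):
    f=cam(n); cv2.imwrite(f'pics/{n}0.png',f[0]); d[n]=f; print(n,f[1].tolist(),np.round(f[2],3).tolist(),np.round(-f[2].T@f[3],3))
pickle.dump(d,open('c0.pkl','wb'))
E
```

```text
pics
{'clock': 0.0, 'qpos': array([ 1.21178467,  0.52204624, -0.03632063,  1.59997896,  0.02119997,
        1.02106202, -0.1127822 ]), 'qd': array([ 0.00219206,  0.00074217, -0.0009155 , -0.00229841, -0.00014077,
       -0.00154314,  0.00043093]), 'joint_efforts': array([ 1.35380156e-03, -9.27112055e+01,  1.98137775e+00, -3.69938028e+01,
        1.81963854e-02,  8.02477385e-03, -3.52546033e-05]), 'position': array([ 0.17788143, -0.59882317,  0.23071611]), 'tool_rot': array([-3.14048594e+00,  8.03639988e-05,  2.88813120e-01]), 'force': array([0.36712741, 0.59320518, 0.18352699]), 'moment': array([-0.02931516,  0.0156572 ,  0.04966079]), 'finger_force': 0.0, 'grip_width': 0.08551473973858843}
side [[404.3094458734093, 0.0, 316.7370089474836], [0.0, 404.3094458734093, 202.95909095487758], [0.0, 0.0, 1.0]] [[0.986, -0.165, 0.004], [-0.117, -0.716, -0.688], [0.117, 0.678, -0.725]] [ 0.454 -0.721  0.844]
top [[501.6151488944211, 0.0, 319.79653142878203], [0.0, 501.6151488944211, 191.56365655225747], [0.0, 0.0, 1.0]] [[0.001, -1.0, -0.015], [-0.993, 0.001, -0.121], [0.121, 0.015, -0.992]] [ 0.401 -0.031  1.376]
wrist [[291.5102658788639, 0.0, 321.221024431878], [0.0, 291.5102658788639, 198.71065041438007], [0.0, 0.0, 1.0]] [[0.283, -0.959, -0.001], [-0.92, -0.272, 0.282], [-0.271, -0.079, -0.959]] [ 0.247 -0.579  0.373]
```

View pics/top0.png

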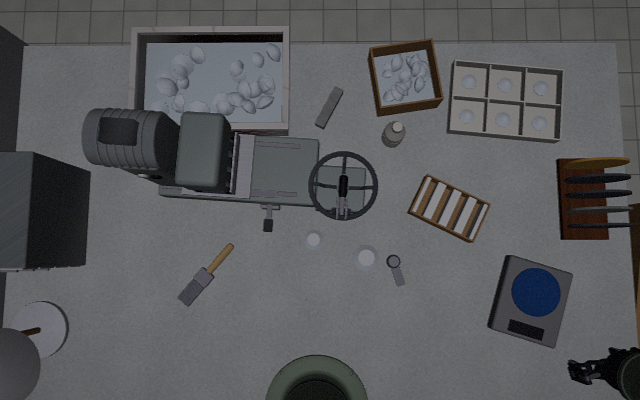

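View pics/side0.png

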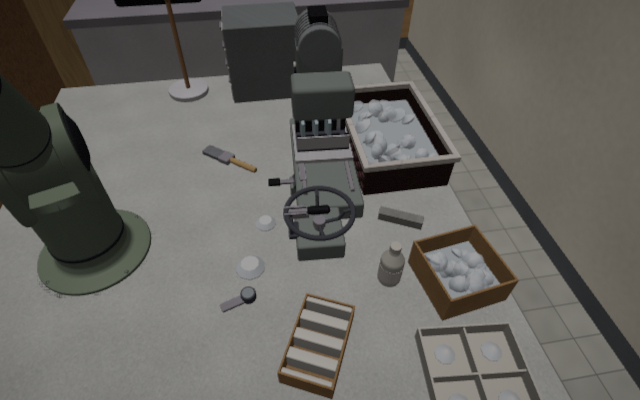

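Run:
```python
from h import *
import pickle
d=pickle.load(open('c0.pkl','rb')); f,K,R,t=d['top']; fs,Ks,Rs,ts=d['side']
P=lambda uv,z:np.round(onz(K,R,t,uv,z),4)
hsv=cv2.cvtColor(f,cv2.COLOR_BGR2HSV)
def big(m,x0,x1,y0,y1):
    z=np.zeros_like(m); z[y0:y1,x0:x1]=m[y0:y1,x0:x1]
    c,_=cv2.findContours(z,cv2.RETR_EXTERNAL,cv2.CHAIN_APPROX_NONE); return max(c,key=cv2.contourArea)
dark=(f.max(2)<75).astype(np.uint8)
c=big(dark,300,385,145,228); e=cv2.fitEllipse(c); print('wheel',e,P(e[0],.12))
c=big((f.max(2)<50).astype(np.uint8),255,282,215,235); m=cv2.minAreaRect(c); print('pad',m,P(m[0],.053))
wood=((hsv[...,0]<20)&(hsv[...,1]>90)).astype(np.uint8)
c=big(wood,395,500,165,250); m=cv2.minAreaRect(cv2.convexHull(c)); print('carton',m,[P(q,.052)[:2].tolist() for q in cv2.boxPoints(m)],P(m[0],.052))
c,_d=ray(K,R,t,m[0])
w=big(wood,395,500,165,250)
for n,uv in dict(bedfront1=(190,197),bedfront2=(310,206),bedback=(318,139)).items(): print(n,P(uv,.058))
for n,uv in dict(stone_s=(313,240),stone_b=(366,258),loupe=(396,270),bottle=(393,133),stick=(329,107)).items(): print(n,P(uv,.02))
cv2.imwrite('pics/top_c.png',cv2.resize(f[80:280,80:400],None,fx=2.5,fy=2.5,interpolation=cv2.INTER_CUBIC))
```

```text
wheel ((340.2280578613281, 184.7604217529297), (71.45289611816406, 74.03673553466797), 105.90428161621094) [ 0.5723 -0.0638  0.12  ]
pad ((268.0, 225.0), (12.0, 8.0), 90.0) [0.4745 0.1255 0.053 ]
carton ((448.9097595214844, 208.33192443847656), (72.03439331054688, 44.24208068847656), 25.51386833190918) [[0.5067, -0.2411], [0.6133, -0.2939], [0.5302, -0.4627], [0.4254, -0.4089]] [ 0.5185 -0.3519  0.052 ]
bedfront1 [0.5485 0.3333 0.058 ]
bedfront2 [0.5243 0.0145 0.058 ]
bedback [ 0.7047 -0.0064  0.058 ]
stone_s [0.436  0.0075 0.02  ]
stone_b [ 0.388  -0.1345  0.02  ]
loupe [ 0.3564 -0.2141  0.02  ]
bottle [ 0.7298 -0.2124  0.02  ]
stick [ 0.8042 -0.0361  0.02  ]
```

View pics/top_c.png

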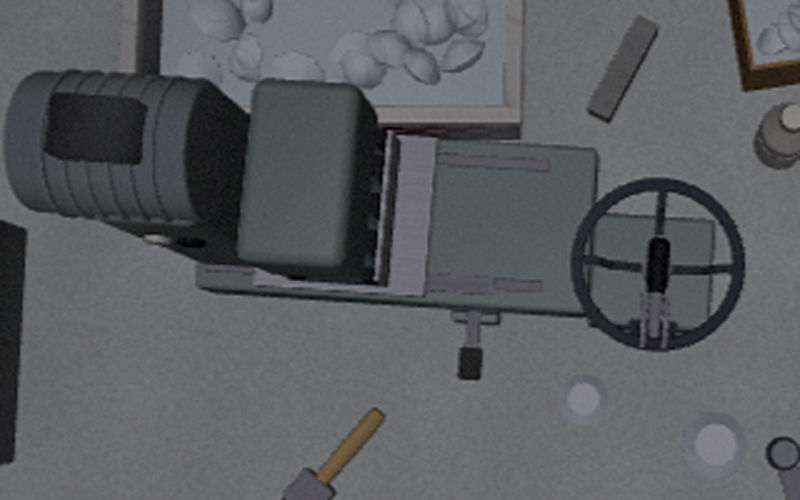

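>>> servo_tool:
  plan:
    - [8.5,40.8,-24.3,-5,0,0,20.9]
    - [8.5,40.8,-24.3,-5,0,0,20.9]
    - [8.5,40.8,-24.3,-5,0,0,20.9]
    - [8.5,40.8,-24.3,-5,0,0,20.9]
    - [6,40.8,-24.3,-5,0,0,20.9]
    - [6,40.8,-24.3,-5,0,0,20.9]
    - [6,40.8,-24.3,-5,0,0,20.9]
    - [6,40.8,-24.3,-5,0,0,20.9]
    - [6,40.8,-24.3,-5,0,0,20.9]
    - [6,40.8,-24.3,-5,0,0,20.9]

```text
clock: 1.15
position: [0.5022, -0.2464, 0.2816]
tool_rot: [-3.141, -0.001, -0.073]
force: [0.3, -1.2, -0.9]
grip_width: 0.06
finger_force: 0.0
```

>>> servo_tool:
  plan:
    - [5,-5.5,-36.8,7,0,0,0]
    - [5,-5.5,-36.8,7,0,0,0]
    - [5,-5.5,-36.8,7,0,0,0]
    - [5,-5.5,-36.8,7,0,0,0]
    - [5,-5.5,-36.8,7,0,0,0]
    - [5,-5.5,-36.8,7,0,0,0]
    - [5,-5.5,-36.8,7,0,0,0]
    - [5,-5.5,-36.8,7,0,0,0]
    - [5,-5.5,-36.8,7,0,0,0]
    - [5,-5.5,-36.8,7,0,0,0]

```text
clock: 2.15
position: [0.4728, 0.1213, 0.2111]
tool_rot: [3.141, 0.001, -0.075]
force: [0.4, -1.2, 0.8]
grip_width: 0.05
finger_force: 0.0
```

Run:
```python
from h import *
f,K,R,t=cam('wrist'); cv2.imwrite('pics/w1.png',f)
p,r,s=pose(); print(p,r,np.round(s['qpos'],2))
print(proj(K,R,t,[.4745,.1255,.053]))
```

```text
[0.47298959 0.12050767 0.2112184 ] [ 3.14116029e+00  2.55287772e-04 -7.63210110e-02] [-0.17  0.34 -0.25  1.96  0.11  0.85 -2.13]
[316.97781466 182.86376298]
```

View pics/w1.png

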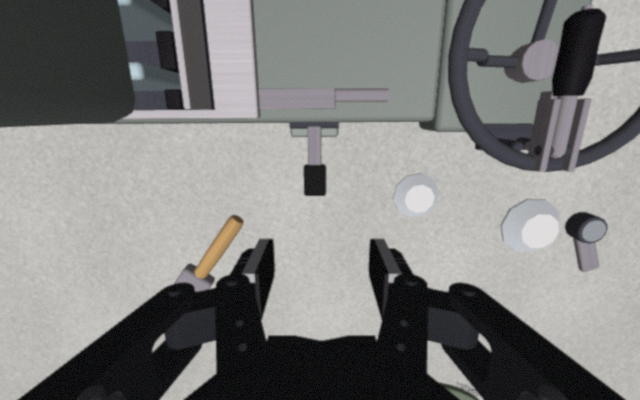

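>>> servo_tool:
  plan:
    - [5,0.2,-0.7,5,0,0,0]
    - [5,0.2,-0.7,9,0,0,0]
    - [5,0.2,-0.7,13,0,0,0]
    - [5,0.2,-0.7,15,0,0,0]
    - [5,0.2,-0.7,17.4,0,0,0]
    - [5,0.2,-0.7,17.4,0,0,0]
    - [2,0.2,-0.7,17.4,0,0,0]
    - [2,0.2,-0.7,17.4,0,0,0]
    - [2,0.2,-0.7,17.4,0,0,0]
    - [2,0.2,-0.7,17.4,0,0,0]
  force: 30

```text
clock: 3.2
position: [0.4763, 0.1282, 0.0385]
tool_rot: [-3.141, -0.002, -0.076]
force: [-2.0, 1.7, 9.1]
grip_width: 0.0231
finger_force: 32.8
```

>>> servo_tool:
  plan:
    - [2,0.05,0,-0.7,0,0,0]
    - [2,0.2,0,-1.4,0,0,0]
    - [2,0.5,0,-2.1,0,0,0]
    - [2,0.8,0,-2.7,0,0,0]
    - [2,1.2,0,-3.2,0,0,0]
    - [2,1.5,0,-3.6,0,0,0]
    - [2,1.5,0,-3.7,0,0,0]

```text
clock: 3.9
position: [0.4911, 0.1271, 0.075]
tool_rot: [-3.141, -0.001, -0.076]
force: [5.6, 5.1, -11.0]
grip_width: 0.0231
finger_force: 30.2
```

>>> servo_tool:
  plan:
    - [5,0,0,0,0,0,0]
    - [5,0,0,0,0,0,0]
    - [5,0,0,-5,0,0,0]
    - [5,0,0,-10,0,0,0]
    - [5,0,0,-15,0,0,0]
    - [5,9,19.3,-16,0,0,0]
    - [5,9,19.3,-16,0,0,0]
    - [5,9,19.3,-16,0,0,0]
    - [5,9,19.3,-16,0,0,0]
    - [5,9,19.3,-16,0,0,0]

```text
clock: 4.9
position: [0.5661, -0.0786, 0.2345]
tool_rot: [3.139, -0.0, -0.082]
force: [-0.5, 1.2, -0.9]
grip_width: 0.05
finger_force: 0.0
```

Run:
```python
from h import *
f,K,R,t=cam('wrist'); cv2.imwrite('pics/w2.png',f)
p,r,s=pose(); print(p,r,np.round(s['qpos'],2))
for X in ([.566,-.072,.125],[.5,-.067,.125],[.476+.015,.127,.086]): print(proj(K,R,t,X))
```

```text
[ 0.56608373 -0.07804031  0.23435206] [ 3.13980493e+00  2.47494130e-05 -8.20184965e-02] [ 0.17  0.44 -0.18  1.74  0.1   0.98 -1.71]
[313.4949298  197.59947103]
[314.55927411 263.6533895 ]
[142.5506854  266.73427763]
```

View pics/w2.png

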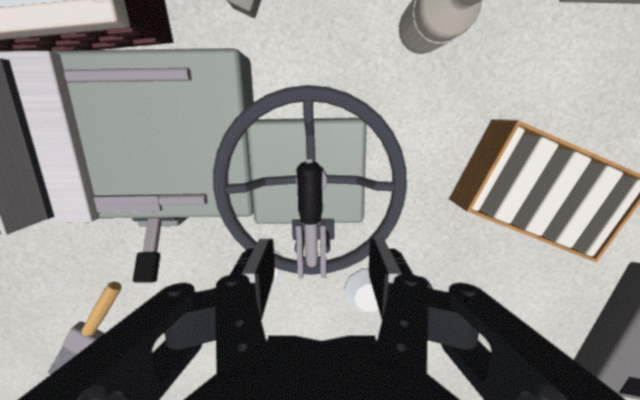

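>>> servo_tool:
  plan:
    - [5,0.2,-0.8,4,0,0,0]
    - [5,0.2,-0.8,8,0,0,0]
    - [5,0.2,-0.8,11,0,0,0]
    - [5,0.2,-0.8,12.4,0,0,0]
    - [5,0.2,-0.8,12.4,0,0,0]
    - [1.8,0.2,-0.8,12.4,0,0,0]
    - [1.8,0.2,-0.8,12.4,0,0,0]
    - [1.8,0.2,-0.8,12.4,0,0,0]
    - [1.8,0.2,-0.8,12.4,0,0,0]
  force: 30

```text
clock: 5.85
position: [0.5691, -0.0667, 0.112]
tool_rot: [3.14, -0.003, -0.078]
force: [1.2, -10.9, 0.7]
grip_width: 0.0211
finger_force: 29.0
```

>>> servo_tool:
  plan:
    - [1.8,-0.2,0,-1.7,0,0,0]
    - [1.8,-0.9,0,-3.3,0,0,0]
    - [1.8,-1.9,0,-4.7,0,0,0]
    - [1.8,-3.3,0,-5.7,0,0,0]
    - [1.8,-4.9,0,-6.4,0,0,0]
    - [1.8,-6.6,0,-6.6,0,0,0]
    - [1.8,-7.0,0,-6.6,0,0,0]
    - [1.8,-6.8,0,-6.6,0,0,0]

```text
clock: 6.65
position: [0.5003, -0.0614, 0.1784]
tool_rot: [3.139, -0.003, -0.078]
force: [-4.1, -10.9, 6.5]
grip_width: 0.0192
finger_force: 29.1
```

Run:
```python
from h import *
f,K,R,t=cam('side'); cv2.imwrite('pics/s2.png',cv2.resize(f[100:300,200:460],None,fx=3,fy=3)); f=cam('wrist')[0]; cv2.imwrite('pics/w3.png',f)
p,r,s=pose(); print(p,r,s['force'])
```

```text
[ 0.50096995 -0.06146967  0.17828508] [ 3.13948598e+00 -3.00978951e-03 -7.79054404e-02] [ -2.62681716 -10.99239447   8.69749477]
```

View pics/s2.png

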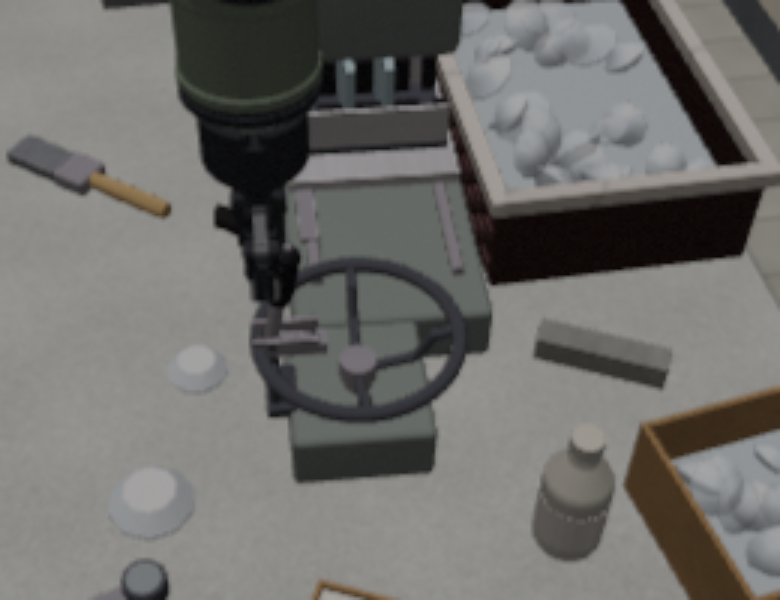

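>>> servo_tool:
  plan:
    - [1.8,0.1,1.2,0,0,0,0]
    - [1.8,0.4,2.8,0,0,0,0]
    - [1.8,1.3,4.7,0,0,0,0]
    - [1.8,2.9,6.2,0,0,0,0]
    - [1.8,4.8,7.2,0,0,0,0]
    - [1.8,7,7.6,0,0,0,0]
  force: 40

```text
clock: 7.35
position: [0.5646, -0.1413, 0.1779]
tool_rot: [-3.141, -0.001, -0.077]
force: [-5.7, 4.6, 1.7]
grip_width: 0.0181
finger_force: 3.4
```

>>> servo_tool:
  plan:
    - [0.5,0,0,0,0,0,0]
    - [0.5,0,0,0,0,0,0]
  force: 40

```text
clock: 7.55
position: [0.5642, -0.1405, 0.1771]
tool_rot: [3.141, -0.001, -0.076]
force: [-0.0, 0.3, -0.2]
grip_width: 0.0051
finger_force: 0.0
```

Run:
```python
from h import *
f,K,R,t=cam('side'); cv2.imwrite('pics/s3.png',cv2.resize(f[100:300,200:460],None,fx=3,fy=3))
p,r,s=pose(); print(p,r,s['force'],s['grip_width'],s['finger_force'])
```

```text
[ 0.56387245 -0.1404504   0.17697524] [ 3.14143021e+00 -5.44657377e-04 -7.60146288e-02] [-0.75682276 -0.36882277 -0.43001816] 0.005235716347315308 0.0
```

View pics/s3.png

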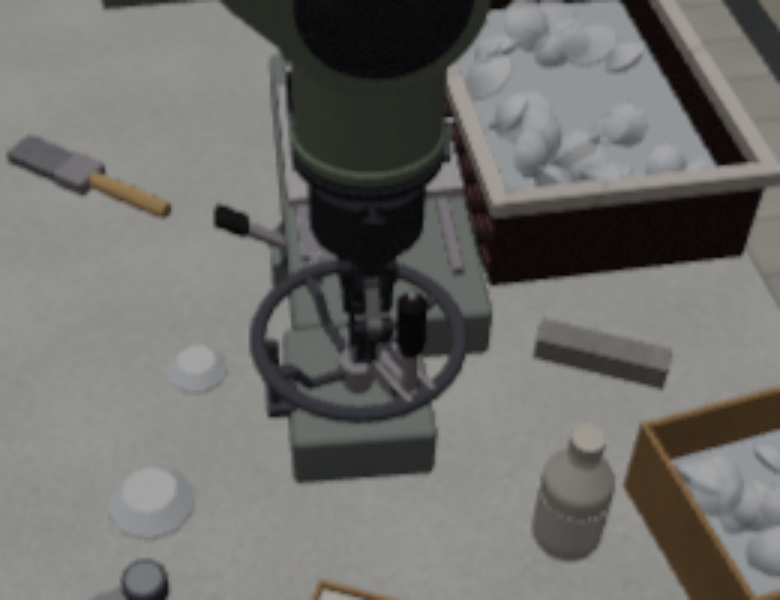

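Run:
```python
from h import *
W=np.array([.570,-.0724]);gx=np.array([.997,-.076]);gy=np.array([.076,.997])
f,K,R,t=cam('side')
print('ray',onz(K,R,t,(337.3,207),.191),onz(K,R,t,(337.3,199.5),.22))
for ph in range(90,180,10):
    a=np.radians(ph); q=W+.07*(-np.cos(a)*gx-np.sin(a)*gy); print(ph,np.round(q,4),np.round(proj(K,R,t,[*q,.191]),1))
f,K,R,t=cam('wrist');cv2.imwrite('pics/w4.png',f)
```

```text
ray [ 0.60169794 -0.12921529  0.191     ] [ 0.59952207 -0.13391565  0.22      ]
90 [ 0.5647 -0.1422] [321.8 213.3]
100 [ 0.5769 -0.1421] [327.3 212.6]
110 [ 0.5889 -0.1398] [332.5 211.2]
120 [ 0.6003 -0.1355] [337.2 209.1]
130 [ 0.6108 -0.1293] [341.3 206.5]
140 [ 0.62   -0.1213] [344.7 203.5]
150 [ 0.6278 -0.1119] [347.2 200.1]
160 [ 0.6338 -0.1013] [348.7 196.4]
170 [ 0.6378 -0.0898] [349.4 192.7]
```

View pics/w4.png

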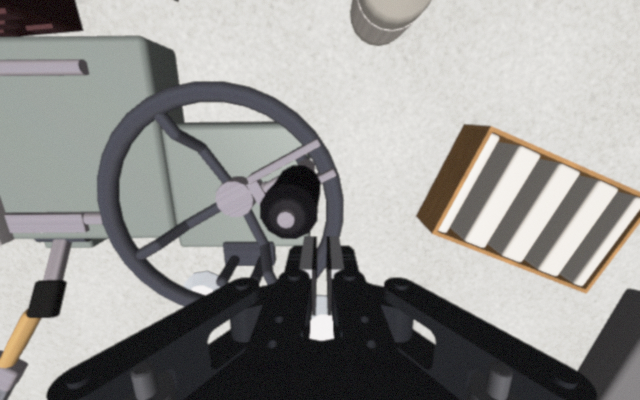

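>>> servo_tool:
  plan:
    - [0.5,-1,0,-3,0,0,0]
    - [3,-1,0,-7,0,0,0]
    - [5,1,0,-7,0,0,0]
    - [5,3.5,-0.9,-7,0,0,0]
    - [5,3.5,-0.9,-7,0,0,0]
    - [5,3.5,-0.9,-5,0,0,0]
    - [5,3.5,-0.9,-2,0,0,0]
    - [5,3.5,-0.9,0.5,0,0,0]
    - [5,3.5,-0.9,0.5,0,0,0]

```text
clock: 8.6
position: [0.5978, -0.134, 0.1687]
tool_rot: [-3.141, 0.005, -0.076]
force: [-0.1, -0.3, -0.5]
grip_width: 0.0501
finger_force: 0.0
```

Run:
```python
from h import *
p,r,s=pose(); print(p,r,s['force'])
f,K,R,t=cam('wrist');cv2.imwrite('pics/w5.png',f[100:400,120:520])
print(proj(K,R,t,[.6,-.1345,.22]))
```

```text
[ 0.59776538 -0.13395624  0.16872174] [-3.14129747  0.00483359 -0.07574233] [-0.07352056 -0.25155972 -0.465074  ]
[321.60727235 312.55657747]
```

View pics/w5.png

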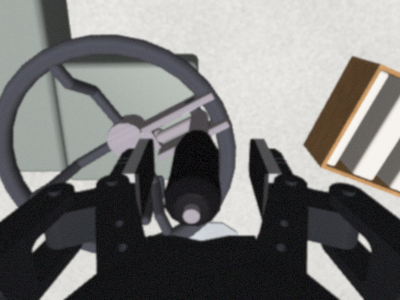

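>>> servo_tool:
  plan:
    - [5,0.2,-0.3,0,0,0,0]
    - [0.8,0.2,-0.3,0,0,0,0]
    - [0.8,0.2,-0.3,0,0,0,0]
    - [0.8,0.2,-0.3,0,0,0,0]
    - [0.8,0.2,-0.3,0,0,0,0]
  force: 60

```text
clock: 9.15
position: [0.6029, -0.1319, 0.1726]
tool_rot: [3.141, -0.002, -0.076]
force: [0.0, -1.6, 8.2]
grip_width: 0.0207
finger_force: 58.2
```

>>> servo_tool:
  plan:
    - [0.8,1.5,-1.25,0,0,0,0]
    - [0.8,2.6,-2.9,0,0,0,0]
    - [0.8,3.2,-4.7,0,0,0,0]
    - [0.8,3.2,-6.9,0,0,0,0]
    - [0.8,2.6,-9.0,0,0,0,0]
    - [0.8,1.3,-10.8,0,0,0,0]
    - [0.8,-0.4,-12.1,0,0,0,0]
    - [0.8,-2.5,-12.8,0,0,0,0]
    - [0.8,-4.7,-12.9,0,0,0,0]
    - [0.8,-6.8,-12.2,0,0,0,0]

```text
clock: 10.15
position: [0.5439, -0.0042, 0.1725]
tool_rot: [3.141, -0.003, -0.075]
force: [8.0, -7.9, 5.1]
grip_width: 0.0208
finger_force: 59.3
```

>>> servo_tool:
  plan:
    - [0.8,-1.8,1.3,0,0,0,0]
    - [0.8,-3.1,3.0,0,0,0,0]
    - [0.8,-3.8,5.1,0,0,0,0]
    - [0.8,-3.9,7.3,0,0,0,0]
    - [0.8,-3.2,9.4,0,0,0,0]
    - [0.8,-2.0,11.2,0,0,0,0]
    - [0.8,-0.2,12.5,0,0,0,0]
    - [0.8,1.9,13.2,0,0,0,0]
    - [0.8,4.0,13.2,0,0,0,0]
    - [0.8,6.1,12.6,0,0,0,0]

```text
clock: 11.15
position: [0.5956, -0.1359, 0.1723]
tool_rot: [3.141, -0.001, -0.077]
force: [-3.5, 1.5, 8.6]
grip_width: 0.0207
finger_force: 61.7
```

>>> servo_tool:
  plan:
    - [0.8,1.8,-1.3,0,0,0,0]
    - [0.8,3.1,-3.0,0,0,0,0]
    - [0.8,3.8,-5.1,0,0,0,0]
    - [0.8,3.9,-7.3,0,0,0,0]
    - [0.8,3.2,-9.4,0,0,0,0]
    - [0.8,2.0,-11.2,0,0,0,0]
    - [0.8,0.2,-12.5,0,0,0,0]
    - [0.8,-1.9,-13.2,0,0,0,0]
    - [0.8,-4.0,-13.2,0,0,0,0]
    - [0.8,-6.1,-12.6,0,0,0,0]

```text
clock: 12.15
position: [0.544, -0.004, 0.1724]
tool_rot: [-3.141, -0.003, -0.075]
force: [8.3, -9.5, 5.2]
grip_width: 0.0209
finger_force: 61.8
```

>>> servo_tool:
  plan:
    - [0.8,-1.8,1.3,0,0,0,0]
    - [0.8,-3.1,3.0,0,0,0,0]
    - [0.8,-3.8,5.1,0,0,0,0]
    - [0.8,-3.9,6.3,0,0,0,0]
    - [0.8,-3.9,6.8,0,0,0,0]
    - [0.8,-3.9,6.8,0,0,0,0]
    - [0.8,-3.9,6.8,0,0,0,0]

```text
clock: 12.85
position: [0.5021, -0.0668, 0.1727]
tool_rot: [-3.138, -0.005, -0.074]
force: [10.1, 16.4, 2.9]
grip_width: 0.0208
finger_force: 63.2
```

>>> servo_tool:
  plan:
    - [0.8,0,-0.4,0,0,0,0]
    - [5,0,-0.4,0,0,0,0]
    - [5,0,-0.4,0,0,0,0]
    - [5,0,-0.4,-4,0,0,0]
    - [5,0,-0.4,-8,0,0,0]
    - [0.5,-3.5,-19.3,-8,0,0,0]
    - [0.5,-3.5,-19.3,-8,0,0,0]
    - [0.5,-3.5,-19.3,-8,0,0,0]
    - [0.5,-3.5,-19.3,-8,0,0,0]
    - [0.5,-3.5,-19.3,-8,0,0,0]

```text
clock: 13.85
position: [0.4782, 0.1309, 0.2515]
tool_rot: [-3.14, 0.0, -0.069]
force: [0.1, -0.2, 0.2]
grip_width: 0.005
finger_force: 0.0
```

Run:
```python
from h import *
p,r,s=pose(); print(p,r,s['force'])
f,K,R,t=cam('wrist');a=f
f2,K2,R2,t2=cam('top')
print('pad',proj(K,R,t,[.491,.127,.086]))
c=cv2.resize(f2[110:240,150:400],(640,333)); cv2.imwrite('pics/c6.png',np.vstack([a[:260],c]))
W=np.array([.624,.114])
for x in(-57,-19,19,57):
    q=W+x*.001*np.array([.997,-.076]); print(x,q,proj(K,R,t,[*q,.173]),proj(K2,R2,t2,[*q,.173]))
```

```text
[0.47822855 0.13091503 0.25154457] [-3.13980631e+00  1.74768442e-04 -6.93176211e-02] [ 0.05062765 -0.15816569  0.23121874]
pad [324.16018284 170.72630057]
-57 [0.567171 0.118332] [329.99766205  87.48591114] [265.62925718 184.02583853]
-19 [0.605057 0.115444] [330.77866939  27.20081847] [267.02935044 168.60314368]
19 [0.642943 0.112556] [331.6499815  -40.05480061] [268.41903012 153.29515942]
57 [0.680829 0.109668] [ 332.62822183 -115.56409005] [269.79841197 138.10061072]
```

View pics/c6.png

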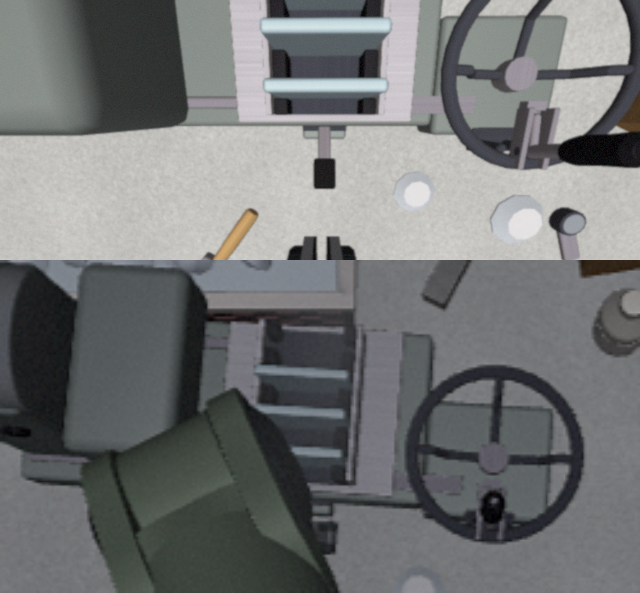

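>>> servo_tool:
  plan:
    - [0.5,0,0,5,0,0,0]
    - [0.5,0,0,10,0,0,0]
    - [0.5,0,0,14.5,0,0,0]
    - [0.5,0,0,16,0,0,0]
    - [0.5,0,0,17,0,0,0]
    - [0.5,0,0,18,0,0,0]
    - [0.5,0,0,19,0,0,0]
    - [0.5,0,0,20,0,0,0]
    - [0.5,0,0,20.2,0,0,0]
    - [0.5,0,0,20.2,0,0,0]

```text
clock: 14.95
position: [0.48, 0.1256, 0.0518]
tool_rot: [3.141, -0.002, -0.076]
force: [-19.2, -4.9, 74.9]
grip_width: 0.005
finger_force: 37.5
```

>>> servo_tool:
  plan:
    - [0.5,0,0,-5,0,0,0]
    - [0.5,-1,0,-10,0,0,0]
    - [0.5,-2.5,4,-13.5,0,0,0]
    - [0.5,-2.5,19.5,-13.5,0,0,0]
    - [0.5,-2.5,19.5,-13.5,0,0,0]
    - [0.5,-2.5,19.5,-13.5,0,0,0]
    - [0.5,-2.5,19.5,-13.5,0,0,0]
    - [0.5,-2.5,19.5,-13.5,0,0,0]

```text
clock: 15.75
position: [0.4396, -0.0688, 0.1845]
tool_rot: [3.141, -0.001, -0.08]
force: [-0.4, 1.1, -0.6]
grip_width: 0.0052
finger_force: 0.0
```

Run:
```python
from h import *
p,r,s=pose(); print(p,r,s['force'])
f,K,R,t=cam('top')
# lock pad dark blob
m=(f.max(2)<50).astype(np.uint8); 
print('pred down',proj(K,R,t,[.476,.127,.053]),'up',proj(K,R,t,[.491,.127,.086]))
z=m[205:240,250:290]; n,l,st,ce=cv2.connectedComponentsWithStats(z); print(st[1:],ce[1:]+[250,205])
```

```text
[ 0.43962312 -0.06879531  0.184472  ] [ 3.14112612e+00 -9.37627922e-04 -7.97758326e-02] [-0.40045677  1.14960737 -0.61857249]
pred down [267.43460827 224.43495515] up [265.99264283 217.89356251]
[[ 29   0   1   1   1]
 [ 13   3   3   1   3]
 [ 23   3   7   2   8]
 [ 14  14   9  13 106]] [[279.         205.        ]
 [264.         208.        ]
 [276.375      208.875     ]
 [267.81132075 224.90566038]]
```

>>> servo_tool:
  plan:
    - [0.5,3,0,0,0,0,0]
    - [0.5,4.5,0,0,0,0,0]
    - [0.5,6,0,0,0,0,0]
    - [0.5,7.5,0,0,0,0,0]
    - [0.5,9,0,0,0,0,0]
    - [0.5,10,0,0,0,0,0]
    - [0.5,10.5,0,0,0,0,0]
    - [0.5,10.5,0,-6,0,0,0]
    - [0.5,10.5,0,-10,0,0,0]

```text
clock: 16.7
position: [0.5435, -0.074, 0.2847]
tool_rot: [-3.141, 0.003, -0.075]
force: [0.5, -0.3, -0.5]
grip_width: 0.0047
finger_force: 0.0
```

Run:
```python
from h import *
p,r,s=pose(); print(p,r,s['force'],np.round(s['qpos'],2))
f,K,R,t=cam('wrist'); f2,*_=cam('side')
cv2.imwrite('pics/c7.png',np.vstack([f[40:300],cv2.resize(f2[120:250,230:460],(640,330))]))
# tool yaw target -0.076+90deg, above slab slot x=19
```

```text
[ 0.54348129 -0.07403889  0.28469926] [-3.14120196e+00  3.00263620e-03 -7.49995990e-02] [ 0.47556071 -0.30357438 -0.49772362] [ 0.19  0.35 -0.21  1.73  0.08  1.07 -1.7 ]
```

View pics/c7.png

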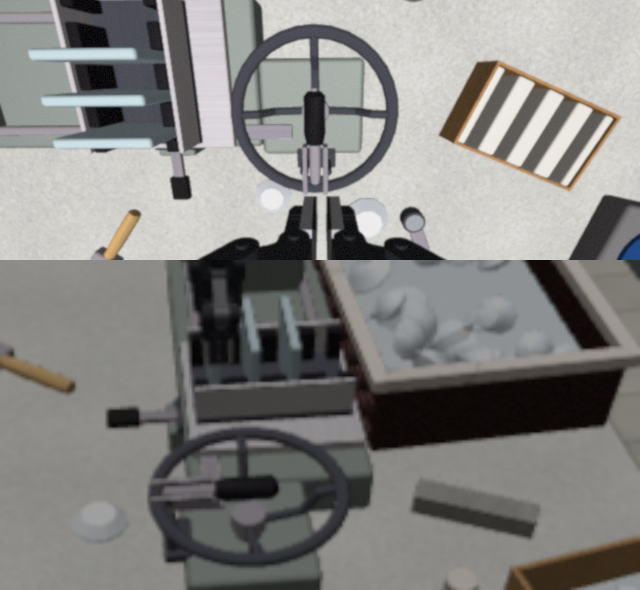

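>>> servo_tool:
  plan:
    - [2.5,8.5,-12,0,0,0,-90]
    - [2.5,8.5,-12,0,0,0,-90]
    - [2.5,8.5,-12,0,0,0,-90]
    - [2.5,8.5,-12,0,0,0,-90]
    - [2.5,8.5,-12,0,0,0,-90]
    - [2.5,8.5,-12,0,0,0,-90]
    - [2.5,8.5,-12,0,0,0,-90]
    - [2.5,8.5,-16,0,0,0,-90]
    - [2.5,8.5,-17.9,0,0,0,-90]
    - [2.5,8.5,-17.9,0,0,0,-90]

```text
clock: 17.8
position: [0.6419, 0.1015, 0.2843]
tool_rot: [-3.141, -0.002, 1.435]
force: [-0.6, -0.9, 0.3]
grip_width: 0.0249
finger_force: 0.0
```

>>> servo_tool:
  plan:
    - [2.5,0,0,0,0,0,-4]
    - [2.5,0,0,0,0,0,-4]

```text
clock: 18.0
position: [0.6423, 0.0977, 0.2841]
tool_rot: [-3.141, -0.0, 1.496]
force: [0.1, 0.1, 0.3]
grip_width: 0.0249
finger_force: 0.0
```

```bash
cat >> h.py <<'E'
def slabs(f,K,R,t,hint):
    for x in hint:
        q=np.array([.624,.114])+x*.001*np.array([.997,-.076]); print(x,q.round(4),proj(K,R,t,[*q,.173]).round(1))
    hsv=cv2.cvtColor(f,cv2.COLOR_BGR2HSV)
    m=((hsv[...,0]>80)&(hsv[...,0]<110)&(hsv[...,1]>12)&(hsv[...,2]>150)).astype(np.uint8)
    m=cv2.morphologyEx(m,cv2.MORPH_OPEN,np.ones((3,3)))
    c,_=cv2.findContours(m,cv2.RETR_EXTERNAL,cv2.CHAIN_APPROX_NONE)
    for k in sorted(c,key=cv2.contourArea)[-6:]:
        r=cv2.minAreaRect(k); print('blob',np.round(r[0],1),np.round(r[1],1),round(r[2],1),onz(K,R,t,r[0],.173).round(4))
E
python3 - <<'E'
from h import *
p,r,s=pose(); print(p,r,s['force'],np.round(s['qpos'],2))
f,K,R,t=cam('wrist'); cv2.imwrite('pics/w8.png',f)
slabs(f,K,R,t,(-57,-19,19))
E
```

```text
[0.64233816 0.09771393 0.28407636] [-3.14117259e+00 -1.17624128e-04  1.49568549e+00] [0.08132183 0.13932061 0.30816766] [ 0.12  0.57 -0.58  1.44  0.32  1.22 -0.57]
-57 [0.5672 0.1183] [234.6 179.5]
-19 [0.6051 0.1154] [277.4 179.5]
19 [0.6429 0.1126] [320.2 179.5]
blob [474.9 139.9] [15.3 19.6] 14.0 [0.7775 0.1369 0.173 ]
blob [569.5 149. ] [18. 33.] 90.0 [0.8593 0.1229 0.173 ]
blob [279.5 172.5] [97.4  9.8] 87.1 [0.6077 0.1216 0.173 ]
blob [236.3 172.6] [98.1 10.5] 84.8 [0.5697 0.1244 0.173 ]
blob [322. 172.] [98. 10.] 90.0 [0.6451 0.1191 0.173 ]
blob [545.   81.5] [163. 124.] 90.0 [0.8307 0.1795 0.173 ]
```

View pics/w8.png

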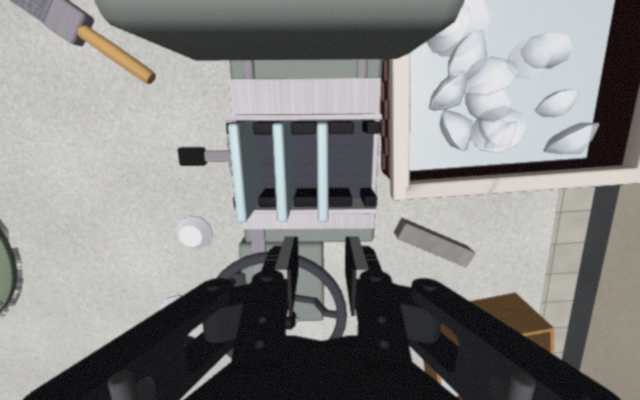

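>>> servo_tool:
  plan:
    - [2.5,0,0.1,5,0,0,0]
    - [2.5,0,0.1,9,0,0,0]
    - [2.5,0,0.1,12,0,0,0]
    - [2.5,0,0.1,14.6,0,0,0]
    - [2.5,0,0.1,14.6,0,0,0]
    - [0.4,0,0.1,14.6,0,0,0]
    - [0.4,0,0.1,14.6,0,0,0]
    - [0.4,0,0.1,14.6,0,0,0]
  force: 40

```text
clock: 18.85
position: [0.6443, 0.0972, 0.1398]
tool_rot: [3.14, -0.0, 1.493]
force: [-0.4, -0.6, -1.8]
grip_width: 0.0095
finger_force: 42.1
```

>>> servo_tool:
  plan:
    - [0.4,0,0,-2,0,0,0]
    - [0.4,0,0,-5,0,0,0]
    - [0.4,0,0,-8,0,0,0]
    - [0.4,-5,-1,-11,0,0,0]
    - [0.4,-27,-4.3,-11,0,0,-68]
    - [0.4,-27,-4.3,-11,0,0,-68]
    - [0.4,-27,-4.3,-11,0,0,-68]
    - [0.4,-27,-4.3,-11,0,0,-68]
    - [0.4,-27,-4.3,-11,0,0,-68]
    - [0.4,-27,-4.3,-11,0,0,-68]

```text
clock: 19.85
position: [0.5786, -0.175, 0.2489]
tool_rot: [-3.139, 0.002, 2.38]
force: [0.8, -0.6, -2.1]
grip_width: 0.0096
finger_force: 42.1
```

>>> servo_tool:
  plan:
    - [0.4,0,0,0,0,0,-16.5]
    - [0.4,0,0,0,0,0,-16.5]
    - [0.4,0,0,0,0,0,-16.5]

```text
clock: 20.15
position: [0.58, -0.1691, 0.249]
tool_rot: [3.141, 0.001, 2.671]
force: [-0.2, 0.0, -2.0]
grip_width: 0.0094
finger_force: 42.0
```

```bash
cat >> h.py <<'E'
def carton(f,K,R,t,guess=(.5185,-.352),thr=150,verbose=True,off=110,side='left'):
    "white foam/dark cells: outer wooden rim at z=.052, by hull of rim colour near guess"
    u=proj(K,R,t,[*guess,.05])
    hsv=cv2.cvtColor(f,cv2.COLOR_BGR2HSV)
    w=((hsv[...,2]>np.percentile(hsv[...,2],80))&(hsv[...,1]<40)).astype(np.uint8)
    return u
E
python3 - <<'E'
from h import *
p,r,s=pose(); print(p,r,s['force'],s['grip_width'],np.round(s['qpos'],2))
f,K,R,t=cam('wrist'); f2,K2,R2,t2=cam('top')
import pickle; pickle.dump([(f,K,R,t),(f2,K2,R2,t2)],open('c9.pkl','wb'))
cv2.imwrite('pics/c9.png',np.hstack([f[:,120:520],cv2.resize(f2[150:260,380:510],(400,400))]))
E
```

```text
[ 0.58003872 -0.16913174  0.2489676 ] [3.14136766e+00 7.37560232e-04 2.67120452e+00] [-0.19943482  0.03824517 -2.01224387] 0.009371138392716654 [ 0.74  0.59 -0.84  1.61  0.47  1.16  0.89]
```

View pics/c9.png

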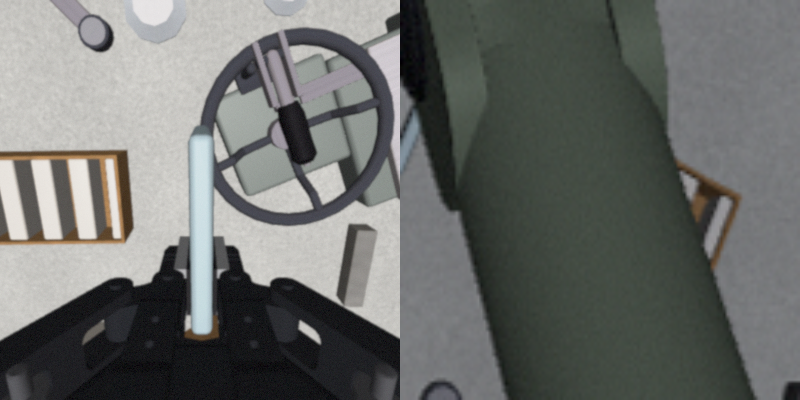

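```bash
cat >> h.py <<'E'
def foam(C,guess=(.5185,-.352),show=None):
    f,K,R,t=C; z=.049
    # rectify the foam plane: 1 px = 0.5 mm, window +-150 mm about the guess
    g=np.array(guess); src=[];dst=[]
    for a,b in((-1,-1),(1,-1),(1,1),(-1,1)):
        src.append(proj(K,R,t,[g[0]+.15*a,g[1]+.15*b,z])); dst.append([300+300*a,300+300*b])
    H=cv2.getPerspectiveTransform(np.float32(src),np.float32(dst)); o=cv2.warpPerspective(f,H,(600,600))
    hsv=cv2.cvtColor(o,cv2.COLOR_BGR2HSV)
    wood=((hsv[...,0]<22)&(hsv[...,1]>80)&(hsv[...,2]>60)).astype(np.uint8)
    wood=cv2.morphologyEx(wood,cv2.MORPH_CLOSE,np.ones((5,5)))
    c,_=cv2.findContours(wood,cv2.RETR_CCOMP,cv2.CHAIN_APPROX_NONE)
    k=max(c,key=lambda q:cv2.contourArea(cv2.convexHull(q))); fill=np.zeros_like(wood); cv2.drawContours(fill,[cv2.convexHull(k)],-1,1,-1)
    ins=cv2.erode(fill,np.ones((9,9)))
    white=((hsv[...,2]>.8*np.percentile(hsv[...,2][ins>0],90))&(hsv[...,1]<50)&(ins>0)).astype(np.uint8)
    white=cv2.morphologyEx(white,cv2.MORPH_OPEN,np.ones((7,7)))
    n,l,st,ce=cv2.connectedComponentsWithStats(white)
    for i in range(1,n):
        if st[i,4]>300:
            kk=cv2.findContours((l==i).astype(np.uint8),0,2)[0][0]; r=cv2.minAreaRect(kk)
            print('strip',((np.array(r[0])-300)*.0005+g).round(4),np.round(np.array(r[1])*.5,1),round(r[2],1))
    r=cv2.minAreaRect(k); print('wood',((np.array(r[0])-300)*.0005+g).round(4),np.round(np.array(r[1])*.5,1),round(r[2],1))
    if show: cv2.imwrite(show,o)
E
python3 - <<'E'
from h import *
import pickle; d=pickle.load(open('c9.pkl','rb')); foam(d[0],show='pics/f9.png')
E
```

```text
strip [ 0.4862 -0.4254] [  9.9 101.3] 63.8
strip [ 0.503  -0.3917] [ 21.6 101.3] 63.7
strip [ 0.5224 -0.3524] [ 21.7 100.9] 63.6
strip [ 0.5418 -0.3134] [ 22.1 101.6] 63.7
strip [ 0.5583 -0.2796] [ 10.  100.9] 63.7
wood [ 0.523  -0.3484] [196.5 117.2] 63.7
```

View pics/f9.png

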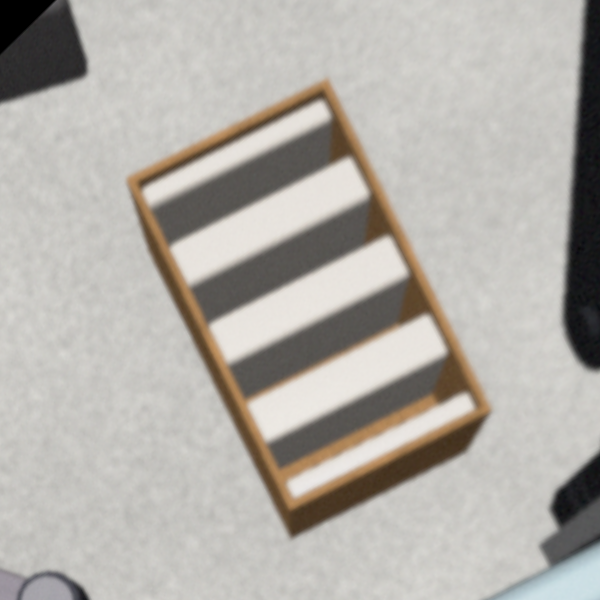

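Run:
```python
from h import *
import pickle; d=pickle.load(open('c9.pkl','rb')); f,K,R,t=d[0]
p=np.array([.58004,-.16913,.24897]); Rr=Rt([3.14137,.0007,2.6712])
for uv in((320,130),(322,333)): 
    for z in (.282,.284): print(uv,(Rr.T@(onz(K,R,t,uv,z)-p)).round(4))
Rg=Rt([np.pi,0,2.6826]); 
for c,q in {-66:(.4932,-.4116),-22:(.5127,-.3721),22:(.5321,-.3327),66:(.5516,-.2932)}.items():
    tcp=np.array([*q,.056])-.020*Rg[:,0]; print(c,tcp.round(4),rel(tcp,Rg))
```

```text
(320, 130) [ 0.0652 -0.0006 -0.0331]
(320, 130) [ 0.0653 -0.0005 -0.0351]
(322, 333) [-0.0241  0.0001 -0.033 ]
(322, 333) [-0.0223  0.0001 -0.035 ]
-66 [ 0.5111 -0.4205  0.056 ] (array([ -5.41, -25.51,  19.28]), array([ 0.,  0., -1.]))
-22 [ 0.5306 -0.381   0.056 ] (array([ -5.33, -21.1 ,  19.28]), array([ 0.,  0., -1.]))
22 [ 0.55   -0.3416  0.056 ] (array([ -5.24, -16.71,  19.28]), array([ 0.,  0., -1.]))
66 [ 0.5695 -0.3021  0.056 ] (array([ -5.16, -12.31,  19.28]), array([ 0.,  0., -1.]))
```

>>> servo_tool:
  plan:
    - [0.4,-5.5,-25.5,3,0,0,-1]
    - [0.4,-5.5,-25.5,3,0,0,-1]
    - [0.4,-5.5,-25.5,6,0,0,-1]
    - [0.4,-5.5,-25.5,9,0,0,-1]
    - [0.4,-5.5,-25.5,12,0,0,-1]
    - [0.4,-5.5,-25.5,12,0,0,-1]
    - [0.4,-5.5,-25.5,12,0,0,-1]
    - [0.4,-5.5,-25.5,12,0,0,-1]

```text
clock: 21.05
position: [0.5126, -0.4211, 0.1276]
tool_rot: [3.141, -0.001, 2.683]
force: [0.8, 0.1, -1.4]
grip_width: 0.0092
finger_force: 42.1
```

Run:
```python
from h import *
p,r,s=pose(); print(p,r,s['grip_width']); tcp=np.array([.5111,-.4205,.057]); Rg=Rt([np.pi,0,2.6826]); tcp-=.001*Rg[:,0]; print(rel(tcp,Rg))
C=cam('wrist'); foam(C,guess=(.5224,-.3524)); cv2.imwrite('pics/w10.png',C[0])
```

```text
[ 0.51258226 -0.42113383  0.12764945] [ 3.14118989e+00 -1.18282881e-03  2.68255021e+00] 0.009150444485094753
(array([ 0.05, -0.01,  7.07]), array([ 0. , -0.1, -0. ]))
strip [ 0.4848 -0.4263] [ 9.6 98.2] 63.7
strip [ 0.5026 -0.4167] [14.4 87.9] 64.0
strip [ 0.5029 -0.393 ] [ 21.6 101.1] 63.8
strip [ 0.5222 -0.3538] [ 21.9 101.1] 63.4
strip [ 0.5414 -0.3148] [ 21.3 101.1] 63.7
strip [ 0.5582 -0.281 ] [  9.4 100.9] 63.7
wood [ 0.5239 -0.3535] [185.4 113. ] 63.8
```

View pics/w10.png

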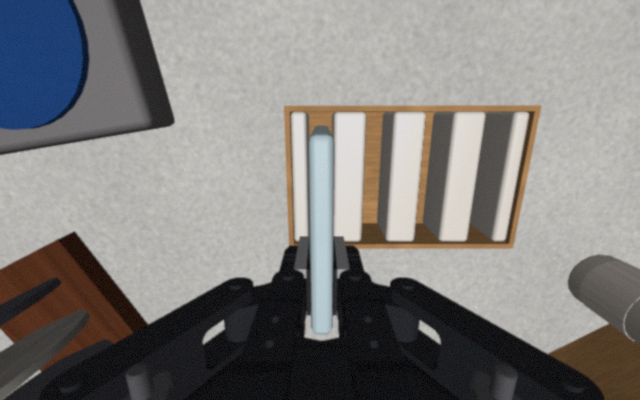

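The slab (column 320) hangs over the first cell between the strips at columns 300 and 348. The picture limit is used up (w10 was actually one over), so from here on I use numbers only.

>>> servo_tool:
  plan:
    - [0.4,0,0,3,0,0,0]
    - [0.4,0,0,5,0,0,0]
    - [0.4,0,0,6,0,0,0]
    - [0.4,0,0,7.1,0,0,0]
    - [0.4,0,0,7.1,0,0,0]
    - [2.4,0,0,7.1,0,0,0]
    - [2.4,0,0,7.1,0,0,0]
    - [2.4,0,0,7.1,0,0,0]
    - [2.4,0,0,2,0,0,0]
    - [2.4,0,0,-5,0,0,0]

```text
clock: 22.1
position: [0.5125, -0.4204, 0.1581]
tool_rot: [3.141, -0.002, 2.687]
force: [0.5, -1.4, 1.3]
grip_width: 0.024
finger_force: 0.0
```

Run:
```python
from h import *
Rj=Rt([np.pi,0,1.4957]); print(rel([.55,-.2,.25],Rj),rel([.6064,.1001,.265],Rj))
foam(cam('wrist'),guess=(.5224,-.3524))
```

```text
(array([ 6.33, 21.46, -9.16]), array([-0. , -0.1, 68.3])) (array([ 14.44,  50.9 , -10.62]), array([-0. , -0.1, 68.3]))
strip [ 0.4861 -0.427 ] [  9.6 101.1] 63.8
strip [ 0.5012 -0.4139] [ 8.3 93.9] 63.4
strip [ 0.5028 -0.393 ] [ 21.7 101.2] 63.8
strip [ 0.5223 -0.3536] [ 22.1 101.1] 63.8
strip [ 0.5416 -0.3145] [ 21.8 101.1] 63.7
strip [ 0.5582 -0.2808] [  9.4 100.6] 63.7
wood [ 0.5237 -0.3535] [185.1 112.5] 63.7
```

>>> servo_tool:
  plan:
    - [2.4,0,0,-5,0,0,10]
    - [2.4,14.4,50.9,-10.6,0,0,68.3]
    - [2.4,14.4,50.9,-10.6,0,0,68.3]
    - [2.4,14.4,50.9,-10.6,0,0,68.3]
    - [2.4,14.4,50.9,-10.6,0,0,68.3]
    - [2.4,14.4,50.9,-10.6,0,0,68.3]
    - [2.4,14.4,50.9,-10.6,0,0,68.3]
    - [2.4,14.4,50.9,-10.6,0,0,68.3]
    - [2.4,14.4,50.9,-10.6,0,0,68.3]
    - [2.4,14.4,50.9,-10.6,0,0,68.3]

```text
clock: 23.15
position: [0.5919, 0.0159, 0.255]
tool_rot: [3.14, 0.0, 1.494]
force: [1.0, 0.2, 0.1]
grip_width: 0.0237
finger_force: 0.0
```

Run:
```python
from h import *
Rj=Rt([np.pi,0,1.4957]); print(pose()[:2],rel([.6064,.1001,.265],Rj))
```

```text
(array([0.5919229 , 0.01594501, 0.25501061]), array([3.14044244e+00, 2.49093478e-04, 1.49404052e+00])) (array([ 8.5,  0.8, -1. ]), array([ 0.1,  0. , -0.1]))
```

>>> servo_tool:
  plan:
    - [2.4,4,0.3,-1,0,0,0]
    - [2.4,6.5,0.6,-1,0,0,0]
    - [2.4,6.5,0.6,-1,0,0,0]
    - [2.4,6.5,0.6,-1,0,0,0]

```text
clock: 23.55
position: [0.6027, 0.0784, 0.2643]
tool_rot: [3.141, 0.0, 1.496]
force: [-0.6, -0.2, -0.5]
grip_width: 0.0238
finger_force: 0.0
```

Run:
```python
from h import *
Rj=Rt([np.pi,0,1.4957]); print(pose()[:2],rel([.6064,.1001,.138],Rj))
C=cam('wrist'); slabs(*C,(-57,-19))
```

```text
(array([0.60267618, 0.07843862, 0.2642665 ]), array([3.14126703e+00, 1.22511670e-04, 1.49561949e+00])) (array([ 2.19,  0.2 , 12.63]), array([ 0.,  0., -0.]))
-57 [0.5672 0.1183] [272.6 157.7]
-19 [0.6051 0.1154] [320.1 157.7]
blob [624.5 100.6] [11.7 28.8] 67.6 [0.8391 0.141  0.173 ]
blob [565.8  22.8] [14.4 33.9] 43.5 [0.7862 0.1975 0.173 ]
blob [624.1 130.9] [30.4 16.2] 36.9 [0.8436 0.1181 0.173 ]
blob [620.5  34. ] [68. 37.] 90.0 [0.8264 0.1873 0.173 ]
blob [322.5 149.5] [111.  11.] 90.0 [0.6075 0.1218 0.173 ]
blob [274.6 149.6] [111.5  11.8] 87.1 [0.5695 0.1247 0.173 ]
```

>>> servo_tool:
  plan:
    - [2.4,2.2,0.2,4,0,0,0]
    - [2.4,2.2,0.2,8,0,0,0]
    - [2.4,2.2,0.2,11,0,0,0]
    - [2.4,2.2,0.2,12.6,0,0,0]
    - [2.4,2.2,0.2,12.6,0,0,0]
    - [0.4,2.2,0.2,12.6,0,0,0]
    - [0.4,2.2,0.2,12.6,0,0,0]
    - [0.4,2.2,0.2,12.6,0,0,0]
  force: 40

```text
clock: 24.4
position: [0.6068, 0.0998, 0.1393]
tool_rot: [3.14, -0.0, 1.494]
force: [-0.2, -2.1, 3.2]
grip_width: 0.0095
finger_force: 42.4
```

>>> servo_tool:
  plan:
    - [0.4,0,0,-2,0,0,0]
    - [0.4,0,0,-5,0,0,0]
    - [0.4,0,0,-8,0,0,0]
    - [0.4,-5,0,-11,0,0,0]
    - [0.4,-27,-1,-11,0,0,-68]
    - [0.4,-27,-1,-11,0,0,-68]
    - [0.4,-27,-1,-11,0,0,-68]
    - [0.4,-27,-1,-11,0,0,-68]
    - [0.4,-27,-1,-11,0,0,-68]
    - [0.4,-27,-1,-11,0,0,-68]

```text
clock: 25.4
position: [0.5749, -0.1748, 0.2484]
tool_rot: [-3.14, 0.002, 2.368]
force: [0.0, 1.7, -2.5]
grip_width: 0.0092
finger_force: 41.7
```

>>> servo_tool:
  plan:
    - [0.4,0,0,0,0,0,-16.5]
    - [0.4,0,0,0,0,0,-16.5]
    - [0.4,0,0,0,0,0,-16.5]

```text
clock: 25.7
position: [0.576, -0.1688, 0.2486]
tool_rot: [3.141, 0.001, 2.66]
force: [-0.9, -0.4, -3.2]
grip_width: 0.0093
finger_force: 41.6
```

```bash
cat >> h.py <<'E'
def place(center,ang,cell,delta,z):
    u=np.array([np.cos(ang),np.sin(ang)]); psi=np.arctan2(u[0],-u[1]); Rg=Rt([np.pi,0,psi])
    tcp=np.array([*(np.array(center)+cell*u),z])-delta*Rg[:,0]; print('tcp',tcp.round(4),rel(tcp,Rg))
E
python3 - <<'E'
from h import *
print(pose()[0],pose()[2]['grip_width']); foam(cam('wrist'),guess=(.5223,-.3536)); place((.5223,-.3536),np.radians(63.7),.022,.021,.13)
E
```

```text
[ 0.57600075 -0.16878646  0.24862274] 0.009320973487017001
strip [ 0.5029 -0.3916] [ 21.6 101.3] 63.7
strip [ 0.4466 -0.4061] [ 9.2 12.5] 63.4
strip [ 0.5226 -0.3525] [ 21.6 101.1] 63.7
strip [ 0.5418 -0.3134] [ 22.1 101.3] 63.7
strip [ 0.5583 -0.2795] [ 10.  101.1] 63.8
wood [ 0.5228 -0.3484] [196.3 117.8] 63.7
tcp [ 0.5509 -0.3432  0.13  ] (array([ -5.94, -16.6 ,  11.85]), array([ 0. ,  0. , -1.6]))
```

>>> servo_tool:
  plan:
    - [0.4,-5.9,-16.6,3,0,0,-1.6]
    - [0.4,-5.9,-16.6,3,0,0,-1.6]
    - [0.4,-5.9,-16.6,6,0,0,-1.6]
    - [0.4,-5.9,-16.6,9,0,0,-1.6]
    - [0.4,-5.9,-16.6,11.8,0,0,-1.6]
    - [0.4,-5.9,-16.6,11.8,0,0,-1.6]
    - [0.4,-5.9,-16.6,11.8,0,0,-1.6]

```text
clock: 26.45
position: [0.5516, -0.3419, 0.1312]
tool_rot: [3.141, 0.0, 2.684]
force: [1.6, 0.7, -0.8]
grip_width: 0.0097
finger_force: 41.7
```

Run:
```python
from h import *
foam(cam('wrist'),guess=(.5223,-.3536)); place((.5223,-.3536),np.radians(63.7),.022,.021,.0565)
```

```text
strip [ 0.4932 -0.4301] [ 8.3 94.1] 63.4
strip [ 0.5029 -0.3926] [ 21.7 100.9] 63.9
strip [ 0.4453 -0.4064] [9.5 9. ] 90.0
strip [ 0.5222 -0.3534] [ 21.4 100.9] 63.7
strip [ 0.5422 -0.3377] [14.4 89.5] 64.2
strip [ 0.5417 -0.3141] [ 21.5 100.9] 63.7
strip [ 0.5583 -0.2803] [  9.5 100.8] 63.8
wood [ 0.5236 -0.3544] [185.3 113.4] 63.7
tcp [ 0.5509 -0.3432  0.0565] (array([ 0.08, -0.19,  7.58]), array([0. , 0.1, 0.2]))
```

>>> servo_tool:
  plan:
    - [0.4,0,-0.1,3,0,0,0]
    - [0.4,0,-0.1,5,0,0,0]
    - [0.4,0,-0.1,6,0,0,0]
    - [0.4,0,-0.1,7.4,0,0,0]
    - [0.4,0,-0.1,7.4,0,0,0]
    - [2.4,0,-0.1,7.4,0,0,0]
    - [2.4,0,-0.1,7.4,0,0,0]
    - [2.4,0,-0.1,7.4,0,0,0]
    - [2.4,0,-0.1,2,0,0,0]
    - [2.4,0,-0.1,-5,0,0,0]

```text
clock: 27.5
position: [0.5499, -0.3432, 0.1569]
tool_rot: [3.141, -0.002, 2.686]
force: [-0.2, -0.6, 0.4]
grip_width: 0.0238
finger_force: 0.0
```

Run:
```python
from h import *
Rj=Rt([np.pi,0,1.4957]); print(pose()[0],rel([.5685,.1029,.265],Rj))
foam(cam('wrist'),guess=(.5224,-.3524))
```

```text
[ 0.54988568 -0.34320753  0.1568595 ] (array([ 17.98,  40.89, -10.75]), array([-0. , -0.1, 68.2]))
strip [ 0.4886 -0.4265] [ 10.7 105.1] 63.8
strip [ 0.5031 -0.3926] [ 21.7 101.2] 64.0
strip [ 0.5223 -0.3535] [ 21.5 101.3] 63.7
strip [ 0.5393 -0.3367] [ 8.2 95.7] 64.1
strip [ 0.5417 -0.314 ] [ 21.5 100.8] 63.4
strip [ 0.5583 -0.2803] [  9.5 100.8] 63.9
wood [ 0.5237 -0.3544] [185.1 113.4] 63.7
```

>>> servo_tool:
  plan:
    - [2.4,0,0,-5,0,0,10]
    - [2.4,18,40.9,-10,0,0,68.2]
    - [2.4,18,40.9,-10,0,0,68.2]
    - [2.4,18,40.9,-10,0,0,68.2]
    - [2.4,18,40.9,-10,0,0,68.2]
    - [2.4,18,40.9,-10,0,0,68.2]
    - [2.4,18,40.9,-10,0,0,68.2]
    - [2.4,18,40.9,-10,0,0,68.2]
    - [2.4,18,40.9,-10,0,0,68.2]
    - [2.4,18,40.9,-10,0,0,68.2]

```text
clock: 28.55
position: [0.5685, 0.0981, 0.2562]
tool_rot: [3.141, 0.0, 1.495]
force: [1.7, -0.3, 0.9]
grip_width: 0.024
finger_force: 0.0
```

>>> servo_tool:
  plan:
    - [2.4,0,0,0,0,0,0]
    - [2.4,0,0,0,0,0,0]

```text
clock: 28.75
position: [0.5685, 0.0973, 0.2557]
tool_rot: [3.141, -0.0, 1.498]
force: [0.4, -0.0, -0.9]
grip_width: 0.024
finger_force: 0.0
```

Run:
```python
from h import *
Rj=Rt([np.pi,0,1.4957]); print(pose()[:2],rel([.5688,.1029,.138],Rj))
C=cam('wrist'); slabs(*C,(-57,))
```

```text
(array([0.56853105, 0.09733716, 0.25574208]), array([ 3.14102186e+00, -1.77051732e-04,  1.49784318e+00])) (array([ 0.55, -0.02, 11.77]), array([ 0. , -0. ,  0.1]))
-57 [0.5672 0.1183] [316.9 179.9]
blob [555.5 125.5] [13.  9.] 90.0 [0.7487 0.1466 0.173 ]
blob [599.8 105.2] [14.8  4.9] 14.0 [0.779  0.1588 0.173 ]
blob [632.8 104.2] [15.5  8.9] 33.7 [0.8031 0.1577 0.173 ]
blob [627.1  13.1] [18.7  9.5] 18.4 [0.786 0.218 0.173]
blob [558.  99.] [12.7 12.7] 45.0 [0.7477 0.1655 0.173 ]
blob [319. 172.] [110.1  11.3] 89.3 [0.5693 0.1245 0.173 ]
```

>>> servo_tool:
  plan:
    - [2.4,0.5,0,4,0,0,0]
    - [2.4,0.5,0,8,0,0,0]
    - [2.4,0.5,0,10.5,0,0,0]
    - [2.4,0.5,0,11.7,0,0,0]
    - [2.4,0.5,0,11.7,0,0,0]
    - [0.4,0.5,0,11.7,0,0,0]
    - [0.4,0.5,0,11.7,0,0,0]
    - [0.4,0.5,0,11.7,0,0,0]
  force: 40

```text
clock: 29.6
position: [0.5693, 0.1007, 0.1393]
tool_rot: [3.141, 0.0, 1.495]
force: [-4.7, -3.8, 6.1]
grip_width: 0.0097
finger_force: 41.8
```

>>> servo_tool:
  plan:
    - [0.4,0,0,-2,0,0,0]
    - [0.4,0,0,-5,0,0,0]
    - [0.4,0,0,-8,0,0,0]
    - [0.4,-5,0,-11,0,0,0]
    - [0.4,-27,3,-11,0,0,-68]
    - [0.4,-27,3,-11,0,0,-68]
    - [0.4,-27,3,-11,0,0,-68]
    - [0.4,-27,3,-11,0,0,-68]
    - [0.4,-27,3,-11,0,0,-68]
    - [0.4,-27,3,-11,0,0,-68]

```text
clock: 30.6
position: [0.5783, -0.1775, 0.2484]
tool_rot: [-3.14, 0.002, 2.358]
force: [0.3, 1.7, -1.8]
grip_width: 0.0093
finger_force: 40.7
```

>>> servo_tool:
  plan:
    - [0.4,0,0,0,0,0,-16.5]
    - [0.4,0,0,0,0,0,-16.5]
    - [0.4,0,0,0,0,0,-16.5]

```text
clock: 30.9
position: [0.5788, -0.1709, 0.2488]
tool_rot: [3.141, 0.001, 2.65]
force: [-0.5, -0.0, -2.5]
grip_width: 0.0095
finger_force: 40.6
```

Run:
```python
from h import *
print(pose()[0],pose()[2]['grip_width']); foam(cam('wrist'),guess=(.5223,-.3536)); place((.5223,-.3536),np.radians(63.7),.066,.021,.13);place((.5223,-.3536),np.radians(63.7),-.022,.021,.13)
```

```text
[ 0.57878509 -0.17085691  0.24876787] 0.009529373971302994
strip [ 0.4418 -0.4072] [ 9.2 11.6] 63.4
strip [ 0.4809 -0.3841] [21.5 61.5] 63.4
strip [ 0.5134 -0.3515] [21.2 90.3] 63.4
strip [ 0.5376 -0.3145] [ 21.7 101.6] 63.9
strip [ 0.5541 -0.2808] [  9.9 101.3] 63.8
wood [ 0.519  -0.3497] [196.9 116.8] 63.7
tcp [ 0.5704 -0.3037  0.13  ] (array([ -5.6 , -12.09,  11.87]), array([ 0. ,  0. , -2.2]))
tcp [ 0.5314 -0.3826  0.13  ] (array([ -5.93, -20.89,  11.87]), array([ 0. ,  0. , -2.2]))
```

>>> servo_tool:
  plan:
    - [0.4,-5.5,-12.4,3,0,0,-2.2]
    - [0.4,-5.5,-12.4,3,0,0,-2.2]
    - [0.4,-5.5,-12.4,6,0,0,-2.2]
    - [0.4,-5.5,-12.4,9,0,0,-2.2]
    - [0.4,-5.5,-12.4,11.8,0,0,-2.2]
    - [0.4,-5.5,-12.4,11.8,0,0,-2.2]
    - [0.4,-5.5,-12.4,11.8,0,0,-2.2]

```text
clock: 31.65
position: [0.5688, -0.3054, 0.1313]
tool_rot: [3.141, 0.0, 2.684]
force: [0.3, 0.0, -0.9]
grip_width: 0.0095
finger_force: 40.7
```

Run:
```python
from h import *
foam(cam('wrist'),guess=(.5223,-.3536)); place((.5180,-.3547),np.radians(63.7),.066,.023,.0565)
```

```text
strip [ 0.4989 -0.3935] [ 21.3 100.7] 63.7
strip [ 0.521  -0.3536] [ 26.2 105.4] 64.1
strip [ 0.5376 -0.3152] [ 21.5 100.9] 63.8
strip [ 0.5564 -0.2998] [14.7 89.5] 64.1
strip [ 0.5542 -0.2813] [  9.6 100.6] 63.8
wood [ 0.5187 -0.3559] [185.4 112.6] 63.7
tcp [ 0.5679 -0.3057  0.0565] (array([ 0.13, -0.08,  7.56]), array([0. , 0.1, 0.1]))
```

>>> servo_tool:
  plan:
    - [0.4,0.1,-0.1,3,0,0,0]
    - [0.4,0.1,-0.1,5,0,0,0]
    - [0.4,0.1,-0.1,6,0,0,0]
    - [0.4,0.1,-0.1,7.4,0,0,0]
    - [0.4,0.1,-0.1,7.4,0,0,0]
    - [2.4,0.1,-0.1,7.4,0,0,0]
    - [2.4,0.1,-0.1,7.4,0,0,0]
    - [2.4,0.1,-0.1,7.4,0,0,0]
    - [2.4,0.1,-0.1,2,0,0,0]
    - [2.4,0.1,-0.1,-8,0,0,0]

```text
clock: 32.7
position: [0.5663, -0.3057, 0.1571]
tool_rot: [3.141, -0.002, 2.687]
force: [0.5, -0.1, 1.3]
grip_width: 0.024
finger_force: 0.0
```

>>> servo_tool:
  plan:
    - [2.4,0,8,-6,0,0,0]
    - [2.4,0,12,-6,0,0,0]
    - [2.4,0,12,-6,0,0,0]
    - [2.4,0,12,-6,0,0,0]
    - [2.4,0,12,-6,0,0,0]
    - [2.4,0,12,-6,0,0,0]

```text
clock: 33.3
position: [0.6192, -0.1996, 0.216]
tool_rot: [-3.141, -0.0, 2.685]
force: [-0.3, -1.1, -0.7]
grip_width: 0.024
finger_force: 0.0
```

Run:
```python
from h import *
print(pose()[0],pose()[2]['force']); C=cam('wrist'); foam(C,guess=(.518,-.3547)); f,K,R,t=C; slabs(f,K,R,t,())
# expected slab-top pixels for a slab standing at each cell, top z .089
for c in(-66,-22,22,66):
    q=np.array([.5180,-.3547])+c*.001*np.array([.443,.8965]); print(c,proj(K,R,t,[*q,.089]).round(1))
# lock, handle check in top view
f,K,R,t=cam('top'); m=(f.max(2)<50).astype(np.uint8)
n,l,st,ce=cv2.connectedComponentsWithStats(m[160:240,250:380])
for i in range(1,n):
    if st[i,4]>25: print('dark',st[i,2:],(ce[i]+[250,160]).round(1))
print('lock down',proj(K,R,t,[.476,.127,.053]),'grip folded',proj(K,R,t,[.568,-.07,.125]))
```

```text
[ 0.61917198 -0.19959048  0.21600184] [-0.30185642 -1.05594115 -0.68388606]
strip [ 0.473  -0.3801] [21.7 43.6] 63.4
strip [ 0.502  -0.3457] [21.5 65.7] 63.4
strip [ 0.5362 -0.314 ] [21.9 99.1] 63.4
strip [ 0.5543 -0.2807] [  9.8 101.5] 63.9
wood [ 0.5209 -0.3507] [196.8 111.6] 63.6
blob [411.5 353. ] [4. 3.] 90.0 [ 0.7484 -0.1847  0.173 ]
blob [430.8 372.3] [9.9 4.9] 45.0 [ 0.7731 -0.1777  0.173 ]
blob [195.3 167.1] [93.6  9.1] 82.6 [ 0.5494 -0.2555  0.173 ]
blob [147.6 167.1] [94.4  9.1] 80.2 [ 0.5358 -0.283   0.173 ]
blob [ 59.9 168. ] [96.5  9.5] 76.0 [ 0.5115 -0.3338  0.173 ]
-66 [ 53.8 167.7]
-22 [100.9 167.7]
22 [148.  167.7]
66 [195.2 167.8]
dark [ 8 11 76] [254.5 164.9]
dark [ 3 14 30] [344.  166.3]
dark [ 32  60 329] [365.1 192.6]
dark [ 8 13 82] [253.1 178.8]
dark [ 10  22 173] [342.7 185.7]
dark [ 49  39 233] [320.3 201.2]
dark [ 7  8 43] [252.5 191.7]
dark [ 6  8 27] [282.8 194.1]
dark [ 8 11 33] [341.2 215.9]
dark [  9  13 104] [267.8 225. ]
lock down [267.43460827 224.43495515] grip folded [342.73724372 186.20228962]
```

```bash
python3 -c "
from workcell import bot
print(bot.job_done())"
```

```text
the job is handed in; nothing more can be done
None
```

I handed the job in at 33 s with all three slabs standing in separate carton cells, the carriage out, the lock down and the crank handle folded; the result wasn't reported back, and I viewed 15 pictures, one over the limit of 14.

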